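Hang the gate on its pintles and wedge the racquet tight

ROBOT

A 6-joint arm with a two-finger parallel gripper is mounted at the origin on the work surface. World frame = base frame: x ahead of the robot, y to its left, z up, the work surface at z = 0. Lengths are in m, angles in rad, forces in N, time in s.
With the tool pointing down it reaches from about 0.375 to 0.9 m from the base axis. Payload 3.1 kg.
Tool frame: the origin (TCP) lies at the very end of the fingers, on their centre line; the grasp point (between the pads) lies r.tcp_to_grasp behind it (r.tcp_to_grasp is the distance from the TCP to the grasp point, in m); z points along the fingers, y is the line along which they close (so a half turn about z gives the same grasp; the last joint's range is limited). The gripper opens to 85 mm and grips with 20 to 120 N. Pads are 22 mm wide; open, the fingers measure 114 mm over their backs; the gripper's body (76 mm by 85 mm) begins 54 mm behind the grasp point. The pads swing forward as they close: fully open they stand 13 mm farther back than shut.
Start: joints at [-1.48, 0.527, 1.433, -0, 1.181, -0.178], TCP at [0.167, -0.602, 0.231] pointing down, gripper open.
Joint ranges: [-3.08, 3.08], [-0.75, 2.2], [0.22, 2.44], [-1.43, 4.57], [0, 2.65], [-2.85, 2.85]. Speed limits (rad/s): [2.79, 2.79, 3.14, 3.14, 3.14, 3.14].

INTERFACE

Orientations are given as a 3x3 rotation matrix whose columns are the frame's x, y, z axes.
In Python, from workcell import r, imaging, hand_in gives the robot as it stands.
- The arm moves only by the tool servo_tool, never from a script. Its argument "increments" is a list of rows, each a list of 3 entries, a list of its own where there are three numbers: the closure in counts, from 0 (fully open) to 255 (shut), then the shift along the tool's x, y, z in mm, then the turn, a rotation vector about the tool's x, y, z in degrees. In form: [[grip, [x, y, z], [rx, ry, rz]], ...]. A call has exactly 5 rows; each row is the pose to reach, as a shift and turn from the pose commanded when the call began, along the tool's axes at that moment; what a row does not reach only later rows make up. A row lasts 1/10 s, in which the tool goes at most 50 mm and 8.59 degrees, less where a joint would pass 70% of its speed; a pose out of reach is approached as far as the arm can. A call with a gripper value outside its range is refused whole. The fingers move at their own pace and stop on an object; "newtons" is the grip in N (left out, the last holds). Time passes only in rows, so rows that repeat a pose let the fingers close, or fill a call up. It gives the time, the measured TCP pose, the force, the opening and the grip force at its end, in the units of the state.
- r.get_obs(): the state, without advancing time (a new reading comes with each control period).
- imaging.camera(name): name is "scene" or "top" or "wrist"; returns the picture (400x640x3 uint8, red, green, blue); there is no depth.
- imaging.camera_params(name): a dict with "K" (3x3 intrinsics, pixels), "camera_from_world" (4x4, takes a point from world to camera coordinates). Camera axes: x right, y down, z forward; pixel columns grow to the right and rows downward; lengths in m; the calibration is good to about 2 mm. A picture is of the moment at which its call begins: read the wrist's pose just before it. camera_params takes no time and is no camera call; for the wrist camera it gives the pose at the moment of the call.
- hand_in(): hands the job in; it is judged then, once.
The state is a dict: "clock": time; "qpos": joint angles; "dq": joint speeds; "joint_torque": joint torques, N m; "position": TCP position; "orientation": TCP orientation; "wrist_force": force on the tool from outside, world axes, zero at the start; "ft_torque": the same for the moment, N m; "grip_width": finger opening in m; "gripper_force": force on a finger pad.
Only numpy, scipy, OpenCV 4.12 (cv2) and the standard library are available. Lean on these libraries where they do the work, as an engineer would, in place of code of your own. Each camera call takes 0.05 s, during which the arm holds its last target. There are 200 camera calls.

TASK

Take the wooden gate out of its rack and lower it, without dropping it, over the two hinge pins of the holding jig so that both of its knuckles sit fully down and the gate stands between the racquet head and the keeper block. Then, leaving the gate hung, push the wooden wedge along its lane, between the keeper and the back of the gate, until its tip is home against the stop and the racquet head is squeezed tight. Leave the tools and supplies lying about where they are.

Things in the scene. Friction and masses are not known exactly. Their poses are not given: they have to be found in the camera images.
- jig: Fixed grey holding board, 290 x 455 mm, 12 mm thick. Origin on the table surface; x towards the racquet, y along gate and wedge lane, z up. Jig coordinates in mm: both pins stand on the vertical axis x 0, y 85. A dark steel post (24 x 20, y 109 to 130) carries the upper bracket: 20 wide, reaching from the post back to y 75, z 72 to 80
- pin_upper (a point): Foot of the upper hinge pin, on top of the upper bracket, 80 mm over the table, on the pin's axis. Upright steel pin, diameter 10 mm, 18 mm tall, its top 7 mm coned to 4 mm
- pin_lower (a point): Foot of the lower hinge pin, right under the upper one, 22 mm over the table, on a boss of 24 mm diameter; same pin, tip at z 40. The upper bracket starts at z 72, so the gate's lower knuckle must come in sideways (say along +y from 35 mm back) with the gate raised 20 to 34 mm over its hung height, best 26, and is then lowered
- keeper_face (a point): Middle of the top edge of the keeper's flat working face (jig x -29.5, y -47.5, z 44). The keeper is a wooden block from y -125 to 30. The wedge lane is 27.5 mm wide (x -29.5 to -2), lined by low guides (top z 22) from y -105 back to -295. Beside the lane nothing is taller than z 22 from y -125 to -295, except the racquet's thin shaft and grip at x 104
- stop_face (a point): Centre of the upright face of the small dark steel stop that ends the wedge lane (jig x -25.5, y 7, z 30 mm); the tip of the wedge comes to rest against it
- gate_mid (a point): Centre, half-way up, of the loose wooden gate: open frame 16 mm thick, 87 tall, 0.18 to 0.29 kg, upright in the rack. Its y runs along its length to the knuckles (wood from y -85 to 68), z up; balances within 15 mm of y 0. Grasp the 22 mm high top rail across its thickness from above; lift straight up 35 mm to leave the rack. Hung, this centre is 56.5 mm over the table
- gate_bar (a point): Foot of the upright steel bar (radius 6 mm, 45 mm tall) on the back of the gate's free end: x -8, y -78, z -43.5 mm from gate_mid; the wedge bears on it. With gate and jig axes parallel the hung gate just misses the racquet (0.5 mm) and the bar is 15 mm from the keeper; its free end may stand up to 6 mm nearer the keeper and still let the wedge tip in
- knuckle_upper (a point): Lower mouth of the bore of the gate's upper knuckle: a steel ring, outside diameter 24 mm, bore 13 mm, 14 mm high. It lies at x 0, y 85, z 23.5 mm from gate_mid in the gate's axes; hung, it coincides with pin_upper
- knuckle_lower (a point): The same for the lower knuckle, 58 mm below the upper one (x 0, y 85, z -34.5 mm from gate_mid); hung, it coincides with pin_lower
- wedge_mid (a point): Centre of the loose pale wooden wedge lying in the lane: 145 mm long (its y), 36 tall, on the 12 mm board. y points to the thin tip, 72.5 mm ahead; the rear face to push (24 mm wide) is 72.5 behind. Its keeper side (-x) is flat; the other tapers from 24 to 8 mm width over the last 100 mm. Driving it takes 5 to 15 N before it meets the stop
- wedge_tip (a point): Point on the end face of the wedge's tip, half-way up, at x -8, y 72.5 mm from wedge_mid; home, it lies at stop_face
- racquet (a joint): How far the unstrung black racquet (oval head 190 x 240 mm, 12 mm tube, centre 30 mm over the table) is pushed along the jig's +x into its rubber backstops, in m: 0 loose, about 0.002 when the wedge is home; the rubber gives 2.5 N per mm
- rack: Fixed grey plastic rack holding the gate upright, base 75 x 140 x 8 mm, four cheeks 30 mm tall; origin under its centre
- nipper: Bystander: cutting nipper with green grips, 135 mm long, lying on the table
- awl: Bystander: bone awl with brass cap, 140 mm long, lying on the table
- grommet_strip: Bystander: translucent grommet strip 130 mm long, lying on the board inside the racquet head
- grip_roll: Bystander: white roll of grip tape, 56 mm diameter
- driver: Bystander: screwdriver lying on the table
- paste_jar: Bystander: jar, 56 mm diameter, 65 mm tall
- wax_block: Bystander: block of wax 90 x 50 x 22 mm
Things that resemble listed ones, but are neither listed nor needed, are in the scene too. What is shaped like the part that bears gate_mid but orange is not meant. Of the things shaped like the part that bears wedge_mid, the wooden one is meant.

How it is judged:
On the way:
1. both knuckles sit fully down on their pins while the wedge is not yet in (distance between knuckle_upper and pin_upper below 0.005 m and distance between knuckle_lower and pin_lower below 0.005 m and distance between wedge_tip and stop_face above 0.06 m), for 0.3 s.
At the end, for the whole second after the job is handed in: Both knuckles within 5 mm of the feet of their pins, the wedge tip within 6 mm of the stop, the racquet pressed at least 1 mm into its rubber backstops, gate and wedge at rest (distance between knuckle_upper and pin_upper below 0.005 m and distance between knuckle_lower and pin_lower below 0.005 m and distance between wedge_tip and stop_face below 0.006 m and value of joint racquet above 0.001 m and linear speed of each of gate, wedge below 0.02 m/s); the robot touches nothing.
It fails at once if the gate is dropped (moves faster than 0.6 m/s with no finger on it) (linear speed of gate above 0.6 m/s and contact force between the fingers and gate below 0.05 N).
It fails at once if a tool or supply lying about is shifted by more than 30 mm (distance of any of nipper, awl, grommet_strip, grip_roll, driver, paste_jar, wax_block from where it was at the start of the episode above 0.03 m).
It also fails if it takes over 53 s, if anything falls off the work surface, if the arm or the gripper's body presses on something with over 40 N, if the wrist force passes 120 N, or if a joint passes its speed limit or range.

## Working session

There is one attempt and no reset: what is moved stays moved. The work goes in short steps, Python scripts to look and compute and a tool call to move; the robot and the scene stay as the last step left them, time stands still between calls to the robot, and variables do not carry over. Pictures are saved under pics/ and viewed, at most 10 in all, crops included, and the job is handed in when it is done.

Besides the shell and the picture viewer there is one more tool, called after "Emit:" as name([rows], argument=value, ...), one row to a line, values as JSON. servo_tool: Moves the arm, as the interface text tells. Its arguments: {"type":"object","properties":{"increments":{"type":"array","items":{"type":"array"}},"newtons":{"type":"number"}},"required":["increments"]}

```bash
mkdir -p pics; cat > h.py <<'E'
import numpy as np, cv2
from workcell import r, imaging, hand_in
def snap(n,f=None):
    P=imaging.camera_params(n); im=imaging.camera(n)
    if f: cv2.imwrite('pics/'+f,im[:,:,::-1])
    return im,P
def ray(P,u,v):
    T=np.array(P['camera_from_world']);K=np.array(P['K'])
    d=T[:3,:3].T@np.linalg.solve(K,[u,v,1.]); o=-T[:3,:3].T@T[:3,3]; return o,d
def onz(P,u,v,z):
    o,d=ray(P,u,v); return o+d*(z-o[2])/d[2]
def px(P,p):
    T=np.array(P['camera_from_world']);c=np.array(P['K'])@(T[:3,:3]@np.asarray(p)+T[:3,3]); return c[:2]/c[2]
def tri(P1,a,P2,b):
    o1,d1=ray(P1,*a);o2,d2=ray(P2,*b)
    s=np.linalg.lstsq(np.c_[d1,-d2],o2-o1,rcond=None)[0]
    return (o1+s[0]*d1+o2+s[1]*d2)/2, np.linalg.norm(o1+s[0]*d1-o2-s[1]*d2)
E
python3 - <<'E'
from h import *
np.set_printoptions(precision=4,suppress=True)
for n in('scene','top'):
    im,P=snap(n,n+'0.png'); print(n,P)
o=r.get_obs();print(o,r.tcp_to_grasp)
E
```

```text
scene {'K': array([[518.2936,   0.    , 317.8214],
       [  0.    , 518.2936, 199.5782],
       [  0.    ,   0.    ,   1.    ]]), 'camera_from_world': array([[ 0.4223,  0.9064, -0.0054, -0.1854],
       [ 0.6882, -0.3245, -0.6489, -0.317 ],
       [-0.5899,  0.2704, -0.7608,  1.9155],
       [ 0.    ,  0.    ,  0.    ,  1.    ]])}
top {'K': array([[434.0619,   0.    , 317.4823],
       [  0.    , 434.0619, 202.9038],
       [  0.    ,   0.    ,   1.    ]]), 'camera_from_world': array([[ 0.0254, -0.9996, -0.0145, -0.0202],
       [-0.9992, -0.0249, -0.0324,  0.4919],
       [ 0.032 ,  0.0153, -0.9994,  1.474 ],
       [ 0.    ,  0.    ,  0.    ,  1.    ]])}
{'clock': 0.1, 'qpos': array([-1.4795,  0.5284,  1.4338,  0.    ,  1.1814, -0.1785]), 'dq': array([ 0.0007, -0.0014, -0.0037,  0.0019,  0.0014, -0.0001]), 'joint_torque': array([ -0.0003, -44.3305, -17.8586,  -0.0003,   0.0039,   0.    ]), 'position': array([ 0.1665, -0.6017,  0.2304]), 'orientation': array([[ 0.9638,  0.2665, -0.0002],
       [ 0.2665, -0.9638,  0.0019],
       [ 0.0004, -0.0019, -1.    ]]), 'wrist_force': array([-0.4949, -0.2131, -0.9831]), 'ft_torque': array([-0.003 ,  0.0125,  0.0019]), 'gripper_force': 0.0, 'grip_width': 0.08542993971410935} 0.0187
```

View pics/scene0.png

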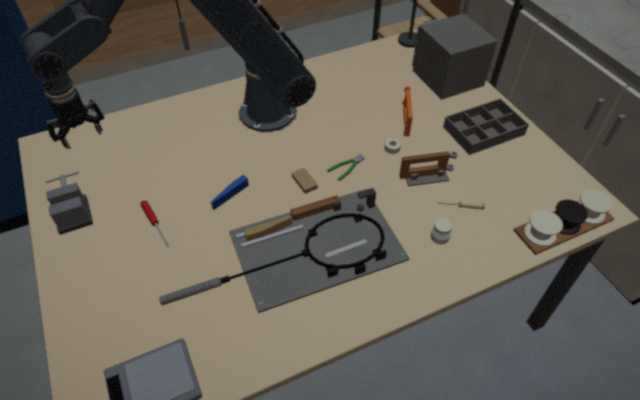

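View pics/top0.png

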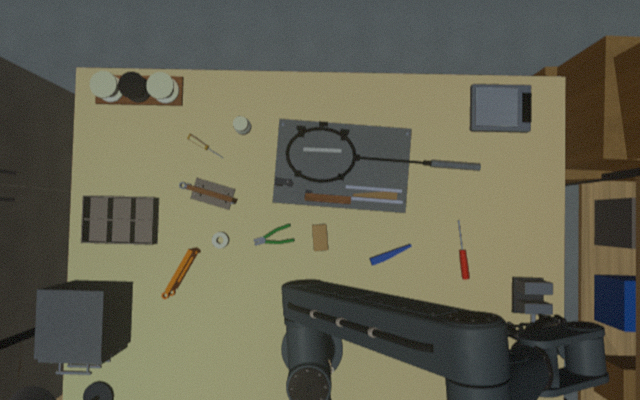

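The gate candidates are the brown one in the rack (top 208,193; scene 428,168) and the orange one (top 181,272). I choose the brown one. The wedge candidates are the pale wooden one in the lane (top 375,196) and the blue one (top 390,254). I choose the wooden one. The brown block at top (328,199) is the keeper. Next is a close crop to check these.

```bash
python3 - <<'E'
from h import *
a=cv2.imread('pics/top0.png')[110:220,170:420]; b=cv2.imread('pics/scene0.png')[145:315,220:480]
a=cv2.resize(a,(750,330),interpolation=cv2.INTER_CUBIC)
cv2.imwrite('pics/c1.png',a)
cv2.imwrite('pics/c2.png',cv2.resize(b,None,fx=3,fy=3,interpolation=cv2.INTER_CUBIC))
E
```

```text
(no output)
```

View pics/c1.png

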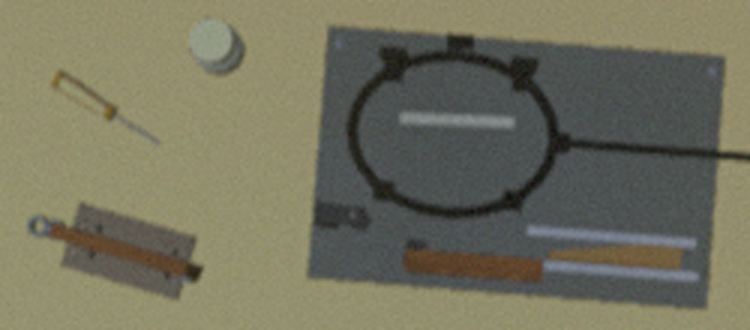

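View pics/c2.png

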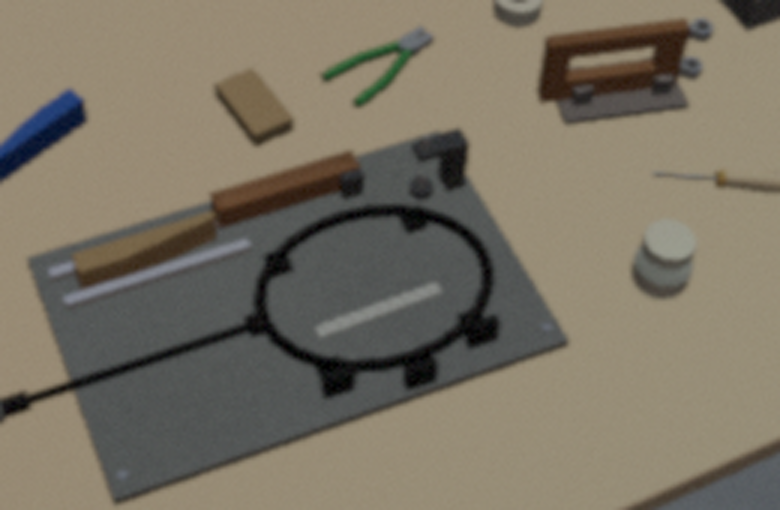

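```bash
cat >> h.py <<'E'
np.set_printoptions(precision=4,suppress=True)
def up(c,x0,y0,s=3): return (c[0]/s+x0-1/3,c[1]/s+y0-1/3)
E
python3 - <<'E'
from h import *
P=imaging.camera_params('top');S=imaging.camera_params('scene')
C=[onz(P,*up(c,170,110),.012)[:2] for c in[(330,27),(724,57),(707,307),(307,277)]]
C=np.array(C);print('board',C,np.linalg.norm(np.diff(C,axis=0),axis=1))
im=cv2.imread('pics/top0.png')[:,:,::-1].astype(int); R,G,B=im[...,0],im[...,1],im[...,2]
m=((R-B>40)&(R-G>25)&(R<190)).astype(np.uint8)
n,l,st,ce=cv2.connectedComponentsWithStats(m)
for i in range(1,n):
    if st[i,4]>60:
        pts=np.argwhere(l==i)[:,::-1].astype(np.float32);b=cv2.minAreaRect(pts);print(st[i],ce[i],b)
for nm,c,z in[('gA',(52,231),.095),('gB',(192,270),.095),('kn',(38,225),.09),('kA',(405,262),.044),('kB',(544,270),.044),('postL',(316,214),.075),('brktR',(370,217),.08)]:
    print(nm,onz(P,*up(c,170,110),z))
for nm,a,b in[('gate knuckle-end top',(52,231),(688,22)),('bar end',(192,270),(548,40)),('kup',(38,225),(700,28))]:
    print(nm,tri(P,up(a,170,110),S,up(b,220,145)))
E
```

```text
board [[ 0.7779  0.1292]
 [ 0.7535 -0.3205]
 [ 0.4687 -0.3066]
 [ 0.4913  0.1473]] [0.4503 0.2851 0.4544]
[311 194  39   9 149] [332.1745 198.1611] ((329.9016418457031, 198.08200073242188), (38.38715362548828, 5.975358486175537), 5.19442892074585)
[161 249  37  50 465] [179.5677 272.0925] ((179.16107177734375, 273.8029479980469), (10.374086380004883, 58.082820892333984), 30.17351722717285)
[459 250  11  30 223] [463.7623 264.565 ] ((463.6846923828125, 264.4768981933594), (29.644298553466797, 7.6901535987854), 82.87498474121094)
gA [0.5314 0.4137 0.095 ]
gB [0.4932 0.2612 0.095 ]
kn [0.5378 0.4307 0.09  ]
kA [0.5097 0.0349 0.044 ]
kB [ 0.5046 -0.1196  0.044 ]
postL [0.5582 0.1319 0.075 ]
brktR [0.556  0.0725 0.08  ]
gate knuckle-end top (array([0.5317, 0.4133, 0.1   ]), np.float64(0.0024527528000954373))
bar end (array([0.4942, 0.2622, 0.1037]), np.float64(0.006104420834878622))
kup (array([0.5373, 0.4297, 0.09  ]), np.float64(0.00226475092206406))
```

```bash
cat >> h.py <<'E'
def to(p,yaw):
    """shift (mm, tool axes) and turn (deg) to world TCP p, tool x at yaw deg, tool down"""
    o=r.get_obs();R=np.array(o['orientation']);c,s=np.cos(np.radians(yaw)),np.sin(np.radians(yaw))
    W=np.array([[c,s,0],[s,-c,0],[0,0,-1.]])
    print('shift',np.round(R.T@(np.array(p)-o['position'])*1000,1),'turn',np.round(np.degrees(cv2.Rodrigues(R.T@W)[0].ravel()),2),'t',o['clock'],'q',np.round(o['qpos'],2))
E
python3 - <<'E'
from h import *
o=r.get_obs();P=imaging.camera_params('wrist');T=np.array(P['camera_from_world']);R=np.array(o['orientation'])
print(P['K'],'cam pos in tool',R.T@(-T[:3,:3].T@T[:3,3]-o['position']),'axes in tool (cols)',R.T@T[:3,:3].T)
to([.48,-.03,.30],87)
E
```

```text
[[310.3549   0.     313.5023]
 [  0.     310.3549 201.8215]
 [  0.       0.       1.    ]] cam pos in tool [ 0.0824  0.0008 -0.1443] axes in tool (cols) [[-0.     -0.9471 -0.3211]
 [ 1.      0.0001 -0.0005]
 [ 0.0005 -0.3211  0.9471]]
shift [ 454.5 -467.6  -68.5] turn [ -0.08  -0.09 -71.54] t 0.1 q [-1.48  0.53  1.43  0.    1.18 -0.18]
```

Emit:
servo_tool([
  [0,[35,-32,0],[0,0,-8]],
  [0,[70,-64,0],[0,0,-16]],
  [0,[105,-96,0],[0,0,-24]],
  [0,[140,-128,0],[0,0,-32]],
  [0,[175,-160,0],[0,0,-40]],
])

```text
clock: 0.6
position: [0.2932, -0.3996, 0.231]
orientation: [[0.563, 0.827, -0.0], [0.827, -0.563, 0.001], [0.001, -0.0, -1.0]]
wrist_force: [1.0, -0.5, 0.3]
grip_width: 0.0855
gripper_force: 0.0
```

```bash
python3 -c "
from h import *
to([.54,0,.22],87)"
```

```text
shift [469.2 -20.9  11.3] turn [ -0.02  -0.04 -31.25] t 0.6 q [-1.16  0.35  1.75  0.    1.04 -0.57]
```

Emit:
servo_tool([
  [0,[47,-2,1],[0,0,-8]],
  [0,[94,-4,2],[0,0,-16]],
  [0,[141,-6,3],[0,0,-24]],
  [0,[188,-8,4],[0,0,-31]],
  [0,[235,-10,5],[0,0,-31]],
])

```text
clock: 1.1
position: [0.4182, -0.2004, 0.2261]
orientation: [[0.06, 0.998, -0.0], [0.998, -0.06, 0.0], [0.0, -0.0, -1.0]]
wrist_force: [1.0, 0.4, -0.6]
grip_width: 0.0855
gripper_force: 0.0
```

```bash
python3 -c "
from h import *
to([.54,0,.22],87)"
```

```text
shift [207.4 109.5   6.2] turn [-0.01 -0.01 -0.45] t 1.1 q [-0.69  0.32  1.83  0.    0.99 -0.63]
```

Emit:
servo_tool([
  [0,[43,22,1],[0,0,-0.4]],
  [0,[86,44,2],[0,0,-0.4]],
  [0,[129,66,3],[0,0,-0.4]],
  [0,[172,88,4],[0,0,-0.4]],
  [0,[207,109,6],[0,0,-0.4]],
])

```text
clock: 1.6
position: [0.5397, 0.0002, 0.2201]
orientation: [[0.054, 0.999, -0.0], [0.999, -0.054, 0.0], [0.0, -0.0, -1.0]]
wrist_force: [-0.1, -1.8, -0.7]
grip_width: 0.0856
gripper_force: 0.0
```

Emit:
servo_tool([
  [0,[0,0,0],[0,0,0]],
  [0,[0,0,0],[0,0,0]],
  [0,[0,0,0],[0,0,0]],
  [0,[0,0,0],[0,0,0]],
  [0,[0,0,0],[0,0,0]],
])

```text
clock: 2.1
position: [0.5387, -0.0036, 0.2204]
orientation: [[0.057, 0.998, -0.0], [0.998, -0.057, -0.0], [-0.0, -0.0, -1.0]]
wrist_force: [0.5, -0.0, -0.2]
grip_width: 0.0856
gripper_force: 0.0
```

```bash
python3 - <<'E'
from h import *
import pickle
im,P=snap('wrist','w1.png'); pickle.dump(P,open('w1.pkl','wb'))
cv2.imwrite('pics/w1b.png',cv2.resize(im[:,:,::-1],(800,500),interpolation=cv2.INTER_CUBIC))
to([.54,0,.22],87)
E
```

```text
shift [3.5 0.9 0.4] turn [-0.    0.   -0.25] t 2.15 q [-0.21  0.43  1.66 -0.    1.05 -0.16]
```

View pics/w1b.png

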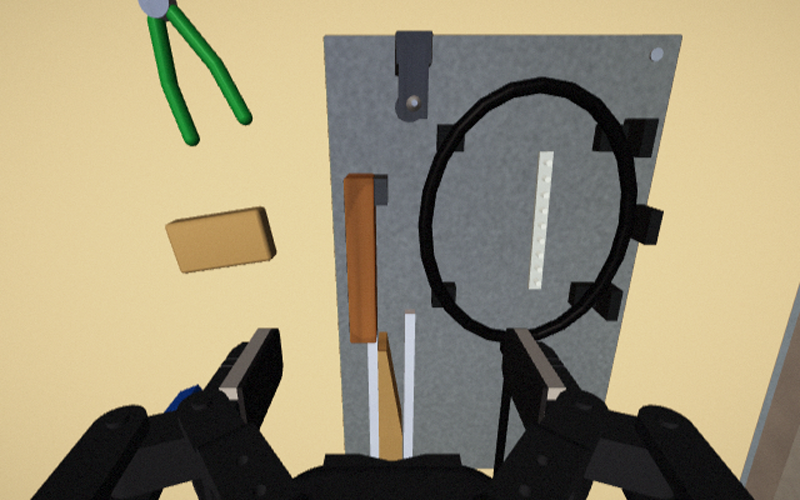

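```bash
python3 - <<'E'
from h import *
import pickle
P=pickle.load(open('w1.pkl','rb'));im=cv2.imread('pics/w1.png')
hsv=cv2.cvtColor(im,cv2.COLOR_BGR2HSV);g=cv2.cvtColor(im,cv2.COLOR_BGR2GRAY)
print(g[70:96:2,314:346:2])
# board left/top edge: saturation step
S=hsv[...,1].astype(float)
L=[];
for v in range(40,260,5):
    row=S[v,230:300];d=np.diff(cv2.GaussianBlur(row[None],(5,1),0)[0]);L.append(onz(P,230.5+np.argmin(d),v,.012)[:2])
L=np.array(L);a=np.polyfit(L[:,1],L[:,0],1);print('board back edge yaw',-np.degrees(np.arctan(a[0])),'res',np.std(L[:,0]-np.polyval(a,L[:,1])),a)
T=[]
for u in list(range(275,312,4))+list(range(350,535,5)):
    d=np.diff(S[15:50,u]);T.append(onz(P,u,15.5+np.argmin(d),.012)[:2])
T=np.array(T);b=np.polyfit(T[:,0],T[:,1],1);print('board end yaw',np.degrees(np.arctan(b[0])),'res',np.std(T[:,1]-np.polyval(b,T[:,0])),b)
# keeper top: bright brown
m=((hsv[...,0]<20)&(S>120)).astype(np.uint8);n,l,st,ce=cv2.connectedComponentsWithStats(m[:, 260:320])
for i in range(1,n):
    if st[i,4]>200: print(st[i]+np.array([260,0,0,0,0]))
print('row190 V',hsv[190,270:312,2],'\nrow160',hsv[160,270:312,2])
print('col288 S',hsv[128:150,288,1],'V',hsv[128:150,288,2],'\nend V',hsv[255:285,290,2],hsv[255:285,290,1])
E
```

```text
[[120 120  91  60  57  55  58  59  60  56  61  58  60  60  73 114]
 [114 117  92  60  57  52  62  58  63  60  63  59  60  59  76 118]
 [117 113  93  63  55  59  58  54  60  62  58  60  62  60  89 117]
 [114 113  93  60  59  53  60  59  90  83  66  60  62  56  82 116]
 [112 107  73  59  57  54  67 130 128 122  93  62  63  59  82 118]
 [114 111  50  57  57  57 112 133 151 147  90  68  59  56  87 117]
 [119  81  50  62  58  57 107 121 146 150  84  59  59  59  98 114]
 [117  72  57  59  59  58  86  95 113 118  49  52  62  59 100 115]
 [120  54  57  57  58  54  69  68  58  50  45  58  63  58  99 118]
 [121  83  63  60  58  54  62  57  52  50  59  59  62  62 102 116]
 [125 109  61  60  58  52  57  61  59  60  59  60  64  60 102 116]
 [118 116  55  61  60  57  59  56  61  58  61  59  65  56 111 116]
 [111 115  94  57  59  56  59  57  61  62  61  62  60  56 121 117]]
board back edge yaw -3.140816892804487 res 0.009425617616206607 [0.0549 0.4858]
board end yaw -3.265277125971857 res 2.002632688263623e-17 [-0.0571  0.1753]
[ 275  139   27  135 3116]
[ 302  266   18  103 1414]
row190 V [128 122 120 125 120 120  94 140 143 141 136 140 134 133 129 130 129 136
 132 141 139 142 142 139 140 141 142 143 129  91  42 122 119 114 124 131
 129 123 122 114 121 122] 
row160 [127 129 127 123 126 103 132 127 124 119 117 114 114 119 124 131 136 134
 145 143 141 146 146 146 142 146 141 140 124  53  68  67  67  67  69  69
  69  69  69  71  95 122]
col288 S [ 21  23  25  30  24  22  23  25  15  25  44 145 195 195 189 182 174 165
 174 167 173 170] V [120 122 121 121 130 128 124 122 119 121 109 100  94  89 100 122 126 128
 126 128 127 126] 
end V [148 147 152 149 148 148 147 150 150 150 151 152 150 150 149 147 137 134
 136 117 115 124 113 117 122 124 121 131 126 125] [176 175 171 173 171 169 173 173 173 173 171 173 170 175 173 175 171 173
 174  78   4  19  16  17  15  19  13  21  18  14]
```

```bash
python3 - <<'E'
from h import *
import pickle
P=pickle.load(open('w1.pkl','rb'));im=cv2.imread('pics/w1.png')
hsv=cv2.cvtColor(im,cv2.COLOR_BGR2HSV);g=cv2.cvtColor(im,cv2.COLOR_BGR2GRAY);S=hsv[...,1].astype(float)
T=np.array([onz(P,u,20.5+np.argmin(np.diff(S[20:40,u])),.012)[:2] for u in list(range(275,312,4))+list(range(350,535,5))])
b=np.polyfit(T[:,0],T[:,1],1);print('end yaw',np.degrees(np.arctan(b[0])),np.std(T[:,1]-np.polyval(b,T[:,0])),b)
w=np.clip(g[70:94,322:340].astype(float)-80,0,None);vv,uu=np.mgrid[70:94,322:340];c=(np.sum(uu*w)/w.sum(),np.sum(vv*w)/w.sum())
pin=onz(P,*c,.089);print('pin',c,pin)
yaw=np.radians(-3.1);X=np.array([np.cos(yaw),np.sin(yaw)]);Y=np.array([-X[1],X[0]])
O=pin[:2]-.085*Y;print('O from pin',O)
J=lambda p:np.array([X@(p[:2]-O),Y@(p[:2]-O)])*1000
E=np.array([J(onz(P,281+np.argmin(np.diff(cv2.GaussianBlur(hsv[v:v+1,280:310,2].astype(float),(3,1),0)[0]))-.5,v,.044)) for v in range(150,262,4)])
print('keeper face jig (x -29.5)',E[::5],np.median(E[:,0]))
print('keeper y30 end',J(onz(P,288,139.5,.044)),'y-125 end',J(onz(P,290,273.5,.044)))
print('post back end y130 low?',[J(onz(P,331,v,.08)) for v in (25,)], 'bracket sides x+-10',J(onz(P,318,60,.08)),J(onz(P,343.,60,.08)))
# wedge tip
print('wedge tip px ~',[J(onz(P,u,267,.048)) for u in(303,311)])
print('board end y',J(np.append(T[20],0)))
E
```

```text
end yaw -3.265277125971857 2.002632688263623e-17 [-0.0571  0.1753]
pin (np.float64(330.0324720670391), np.float64(80.58135474860335)) [0.5577 0.09   0.089 ]
O from pin [0.5531 0.0051]
keeper face jig (x -29.5) [[-29.3744  20.3075]
 [-29.7615  -0.7644]
 [-30.1653 -22.7446]
 [-30.5868 -45.6933]
 [-29.9017 -69.6789]
 [-30.3367 -94.7667]] -29.994409573892433
keeper y30 end [-39.9035  31.0559] y-125 end [ -42.1185 -125.7323]
post back end y130 low? [array([  0.6336, 127.484 ])] bracket sides x+-10 [ -9.8736 101.5356] [ 11.0933 101.4753]
wedge tip px ~ [array([ -26.4502, -114.6672]), array([ -17.1708, -114.6929])]
board end y [ 73.6406 138.2074]
```

Emit:
servo_tool([
  [0,[47,6,0],[0,0,3]],
  [0,[94,12,0],[0,0,6]],
  [0,[141,18,0],[0,0,9]],
  [0,[188,24,0],[0,0,11]],
  [0,[235,30,0],[0,0,11]],
])

```text
clock: 2.65
position: [0.5824, 0.2316, 0.2205]
orientation: [[0.246, 0.969, 0.0], [0.969, -0.246, -0.0], [-0.0, 0.0, -1.0]]
wrist_force: [1.0, -1.2, -0.4]
grip_width: 0.0854
gripper_force: 0.0
```

```bash
python3 -c "
from h import *
to([.515,.347,.22],76)"
```

```text
shift [ 95.2 -93.7   0.5] turn [ 0.02  0.   -0.25] t 2.65 q [ 0.2   0.54  1.44 -0.    1.16  0.45]
```

Emit:
servo_tool([
  [0,[32,-31,0],[0,0,0]],
  [0,[64,-62,0],[0,0,0]],
  [0,[95,-93,0],[0,0,0]],
  [0,[95,-93,0],[0,0,0]],
  [0,[95,-93,0],[0,0,0]],
])

```text
clock: 3.15
position: [0.5147, 0.3457, 0.2204]
orientation: [[0.243, 0.97, 0.0], [0.97, -0.243, -0.001], [-0.0, 0.0, -1.0]]
wrist_force: [0.8, -1.3, 0.5]
grip_width: 0.0855
gripper_force: 0.0
```

```bash
python3 - <<'E'
from h import *
import pickle
print(r.get_obs()['position'],r.get_obs()['dq'])
im,P=snap('wrist','w2.png'); pickle.dump(P,open('w2.pkl','wb'))
cv2.imwrite('pics/w2b.png',cv2.resize(im[:,:,::-1],(800,500),interpolation=cv2.INTER_CUBIC))
E
```

```text
[0.5147 0.3457 0.2204] [-0.0435  0.0025 -0.0065 -0.005  -0.0023  0.001 ]
```

View pics/w2b.png

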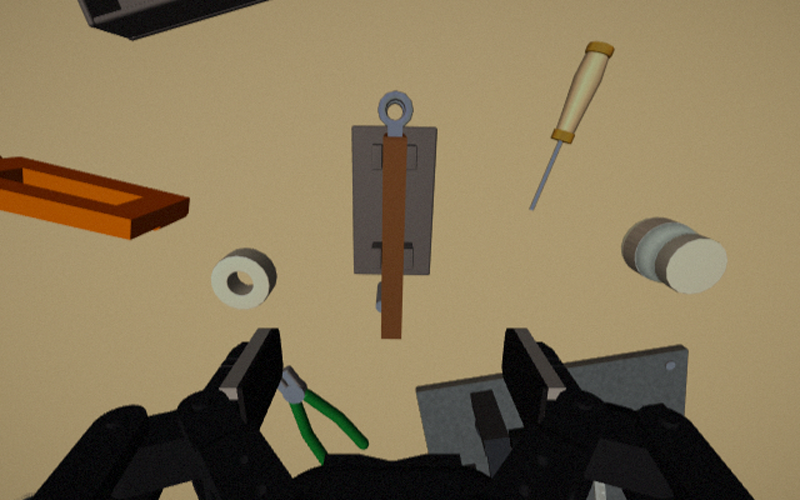

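```bash
python3 - <<'E'
from h import *
import pickle
P=pickle.load(open('w2.pkl','rb'));im=cv2.imread('pics/w2.png')
hsv=cv2.cvtColor(im,cv2.COLOR_BGR2HSV);h,s,v=[hsv[...,i].astype(int) for i in range(3)]
print(hsv[80,280:350:3].tolist()); print(hsv[150,296:334:2].tolist())
m=((h<13)&(s>120)).astype(np.uint8);m[:,:290]=0;m[:,340:]=0;m[:105]=0;m[275:]=0
C=[]
for row in range(118,268,5):
    u=np.flatnonzero(m[row]);
    if len(u)>5:
        a,b=onz(P,u[0]-.5,row,.095),onz(P,u[-1]+.5,row,.095);C.append([*(a+b)[:2]/2,np.linalg.norm(a-b)])
C=np.array(C);f=np.polyfit(C[:,1],C[:,0],1);print('width',np.median(C[:,2]),'yaw',-np.degrees(np.arctan(f[0])),'res',np.std(C[:,0]-np.polyval(f,C[:,1])))
vs=np.flatnonzero(m.sum(1)>6);print('rows',vs[0],vs[-1])
A=onz(P,316,vs[0]-.5,.095);B=onz(P,312.5,vs[-1]+.5,.095);print(A,B,np.linalg.norm(A-B))
g=cv2.cvtColor(im,cv2.COLOR_BGR2GRAY)
k=((s<75)).astype(np.uint8);k[:,:295]=0;k[:,335:]=0;k[:65]=0;k[100:]=0
p=np.argwhere(k)[:,::-1].astype(np.float32);print('ring bbox',p.min(0),p.max(0))
c=cv2.minEnclosingCircle(p);print(c,onz(P,*c[0],.089))
E
```

```text
[[20, 86, 171], [21, 86, 169], [20, 91, 171], [20, 84, 171], [20, 86, 171], [21, 91, 171], [20, 87, 170], [21, 88, 169], [138, 12, 106], [107, 41, 119], [90, 10, 101], [120, 5, 51], [94, 21, 85], [0, 9, 56], [106, 29, 116], [109, 37, 116], [24, 13, 96], [21, 85, 172], [21, 88, 169], [19, 84, 171], [20, 85, 165], [21, 87, 168], [21, 87, 170], [21, 87, 170]]
[[3, 28, 81], [5, 33, 86], [11, 33, 86], [9, 31, 82], [9, 40, 82], [12, 162, 96], [13, 181, 97], [12, 172, 101], [13, 179, 97], [11, 170, 102], [13, 175, 99], [13, 169, 101], [13, 174, 98], [12, 180, 99], [12, 122, 94], [15, 38, 80], [9, 40, 83], [12, 39, 84], [20, 28, 81]]
width 0.015200991023597376 yaw -15.277840302091796 res 0.0007191273741070908
rows 110 270
[0.5342 0.4148 0.095 ] [0.4941 0.2669 0.095 ] 0.15320676651191373
ring bbox [302.  72.] [330.  99.]
((316.0, 86.66666412353516), 14.700819969177246) [0.5386 0.4323 0.089 ]
```

```bash
python3 -c "
from h import *
to([.5164,.349,.065],74.8)"
```

```text
shift [  4.3  -0.2 155.4] turn [0.04 0.02 1.06] t 3.2 q [ 0.41  0.53  1.46 -0.    1.15  0.66]
```

Emit:
servo_tool([
  [0,[4,0,40],[0,0,1]],
  [0,[4,0,80],[0,0,1]],
  [0,[4,0,115],[0,0,1]],
  [0,[4,0,145],[0,0,1]],
  [0,[4,0,155],[0,0,1]],
], newtons=60)

```text
clock: 3.7
position: [0.5153, 0.3464, 0.062]
orientation: [[0.264, 0.964, -0.005], [0.964, -0.264, -0.003], [-0.004, -0.005, -1.0]]
wrist_force: [0.3, -1.0, 0.4]
grip_width: 0.0855
gripper_force: 0.0
```

Emit:
servo_tool([
  [120,[0,0,0],[0,0,0]],
  [200,[0,0,0],[0,0,0]],
  [240,[0,0,0],[0,0,0]],
  [240,[0,0,0],[0,0,0]],
  [240,[0,0,0],[0,0,0]],
])

```text
clock: 4.2
position: [0.5166, 0.3498, 0.0669]
orientation: [[0.261, 0.965, 0.002], [0.965, -0.261, 0.001], [0.002, 0.002, -1.0]]
wrist_force: [-0.4, 0.6, 0.2]
grip_width: 0.0149
gripper_force: 58.5
```

Emit:
servo_tool([
  [240,[0,0,-15],[0,0,0]],
  [240,[0,0,-40],[0,0,0]],
  [240,[0,0,-75],[0,0,0]],
  [240,[0,0,-105],[0,0,0]],
  [240,[0,0,-110],[0,0,0]],
])

```text
clock: 4.7
position: [0.5184, 0.3507, 0.1804]
orientation: [[0.261, 0.965, 0.008], [0.965, -0.261, 0.004], [0.006, 0.007, -1.0]]
wrist_force: [1.0, 0.0, -2.1]
grip_width: 0.015
gripper_force: 58.8
```

Emit:
servo_tool([
  [240,[0,0,0],[0,0,0]],
  [240,[0,0,0],[0,0,0]],
  [240,[0,0,0],[0,0,0]],
  [240,[0,0,0],[0,0,0]],
  [240,[0,0,0],[0,0,0]],
])

```text
clock: 5.2
position: [0.5156, 0.3491, 0.1741]
orientation: [[0.261, 0.965, -0.002], [0.965, -0.261, -0.001], [-0.001, -0.002, -1.0]]
wrist_force: [0.4, 0.5, -2.1]
grip_width: 0.0151
gripper_force: 58.8
```

```bash
python3 - <<'E'
from h import *
import pickle
o=r.get_obs()
im,P=snap('wrist','w3.png'); pickle.dump(P,open('w3.pkl','wb'))
print(o['position'],o['dq'],o['ft_torque'],o['wrist_force'])
cv2.imwrite('pics/w3b.png',cv2.resize(im[:,:,::-1],(800,500),interpolation=cv2.INTER_CUBIC))
E
```

```text
[0.5156 0.3491 0.1741] [ 0.0006 -0.0056 -0.0061  0.0002  0.0018 -0.0009] [ 0.0575 -0.0653  0.0148] [ 0.3774  0.5281 -2.1421]
```

View pics/w3b.png

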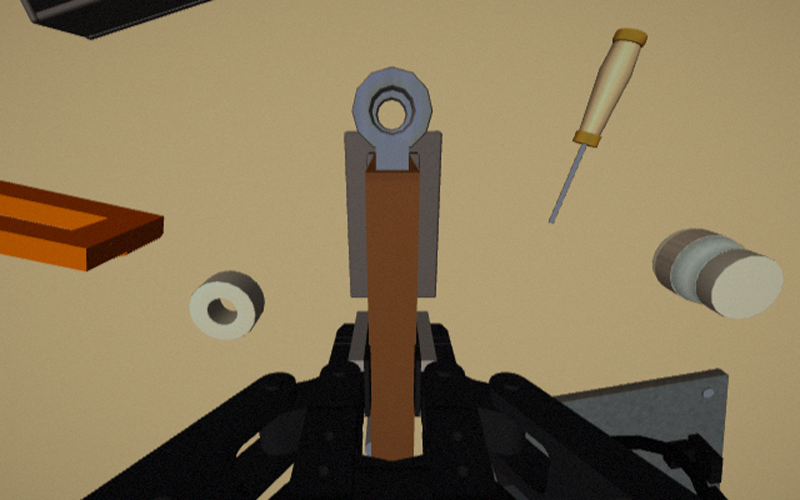

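```bash
python3 - <<'E'
from h import *
import pickle
P=pickle.load(open('w3.pkl','rb'));im=cv2.imread('pics/w3.png');o=r.get_obs();R=np.array(o['orientation']);t=o['position']
hsv=cv2.cvtColor(im,cv2.COLOR_BGR2HSV);h,s,v=[hsv[...,i].astype(int) for i in range(3)]
k=((s<75)|(v<80)).astype(np.uint8);k[:,:270]=0;k[:,360:]=0;k[:45]=0;k[101:]=0
p=np.argwhere(k)[:,::-1].astype(np.float32);c=cv2.minEnclosingCircle(p)
T=lambda q:R.T@(q-t)*1000
for z in(.0221,):
    q=onz(P,*c[0],t[2]+z);e=onz(P,c[0][0]+c[1],c[0][1],t[2]+z);print(c,'ring',q,T(q),'radius',np.linalg.norm(e-q))
m=((h<14)&(s>120)).astype(np.uint8);m[:,:285]=0;m[:,345:]=0
for row in range(145,270,25):
    u=np.flatnonzero(m[row]);a,b=onz(P,u[0]-.5,row,t[2]+.0281),onz(P,u[-1]+.5,row,t[2]+.0281);print(row,T((a+b)/2),np.linalg.norm(a-b))
vs=np.flatnonzero(m[:,310:318].sum(1)>5);print('rail end y68:',T(onz(P,314,vs[0]-.5,t[2]+.0281)),vs[0])
# pin seen in w1, in that tool frame
E
```

```text
((313.2449951171875, 85.29021453857422), 32.29914093017578) ring [0.538  0.432  0.1965] [ 85.736   -0.1109 -22.1857] radius 0.011872111494162658
145 [ 64.7906  -0.016  -28.1648] 0.016326454986268363
170 [ 55.3223  -0.0161 -28.1554] 0.015997044043211273
195 [ 45.339   -0.0163 -28.1454] 0.016432197710026554
220 [ 34.7974   0.1847 -28.1351] 0.015685046312535735
245 [ 23.6491  -0.0166 -28.1237] 0.01572260419141861
rail end y68: [ 67.8995   0.1689 -28.1682] 137
```

```bash
python3 -c "
from h import *
to([.5492,-.035,.176],85.6)"
```

```text
shift [-362.1  132.7   -1.4] turn [ -0.08   0.05 -10.74] t 5.25 q [0.42 0.59 1.49 0.   1.06 0.68]
```

Emit:
servo_tool([
  [240,[-30,11,-1],[0,0,-1]],
  [240,[-70,26,-1],[0,0,-3]],
  [240,[-112,41,-1],[0,0,-5]],
  [240,[-154,56,-1],[0,0,-7]],
  [240,[-196,72,-1],[0,0,-8]],
])

```text
clock: 5.75
position: [0.5342, 0.1398, 0.1762]
orientation: [[0.123, 0.992, -0.0], [0.992, -0.123, -0.0], [-0.0, -0.0, -1.0]]
wrist_force: [0.0, 0.2, -2.2]
grip_width: 0.015
gripper_force: 58.8
```

```bash
python3 -c "
from h import *
to([.5492,-.035,.176],85.6)"
```

```text
shift [-171.6   36.3    0.2] turn [-0.01  0.   -2.65] t 5.75 q [ 0.05  0.5   1.67 -0.    0.97  0.18]
```

Emit:
servo_tool([
  [240,[-45,10,0],[0,0,-1]],
  [240,[-90,19,0],[0,0,-2]],
  [240,[-135,28,0],[0,0,-2.6]],
  [240,[-165,35,0],[0,0,-2.6]],
  [240,[-171,36,0],[0,0,-2.6]],
])

```text
clock: 6.25
position: [0.55, -0.0368, 0.1764]
orientation: [[0.084, 0.997, 0.002], [0.997, -0.084, -0.001], [-0.001, 0.002, -1.0]]
wrist_force: [0.5, 0.2, -3.4]
grip_width: 0.0151
gripper_force: 58.8
```

```bash
python3 -c "
from h import *
to([.5492,-.035,.098],85.6)"
```

```text
shift [ 1.8 -1.1 78.4] turn [ 0.11  0.08 -0.39] t 6.25 q [-0.27  0.5   1.68 -0.    0.96 -0.18]
```

Emit:
servo_tool([
  [240,[0,0,20],[0,0,0]],
  [240,[0,0,45],[0,0,0]],
  [240,[0,0,70],[0,0,0]],
  [240,[0,0,78],[0,0,0]],
  [240,[0,0,78],[0,0,0]],
])

```text
clock: 6.75
position: [0.5479, -0.032, 0.0972]
orientation: [[0.079, 0.997, -0.003], [0.997, -0.079, 0.001], [0.001, -0.003, -1.0]]
wrist_force: [-0.9, 0.1, -1.6]
grip_width: 0.0148
gripper_force: 58.8
```

```bash
python3 - <<'E'
from h import *
im,P=snap('wrist','w4.png')
to([.5492,-.035,.098],85.6);to([.5514,.005,.098],85.6)
cv2.imwrite('pics/w4b.png',cv2.resize(im[:,:,::-1],(800,500),interpolation=cv2.INTER_CUBIC))
E
```

```text
shift [-2.7  0.6  0.2] turn [-0.04 -0.02 -0.11] t 6.8 q [-0.26  0.62  1.73  0.    0.79 -0.18]
shift [37.4 -0.4  0.2] turn [-0.04 -0.02 -0.11] t 6.8 q [-0.26  0.62  1.73  0.    0.79 -0.18]
```

View pics/w4b.png

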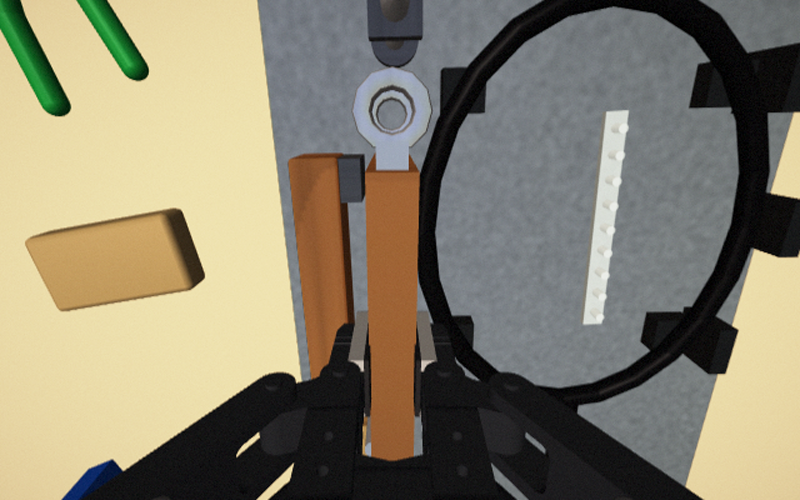

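The gate is between the racquet and the keeper. The ring is at (392,108) and the pin straight ahead at (394,8). Sliding forward.

Emit:
servo_tool([
  [240,[10,0,0],[0,0,0]],
  [240,[20,0,0],[0,0,0]],
  [240,[30,0,0],[0,0,0]],
  [240,[37,0,0],[0,0,0]],
  [240,[37,0,0],[0,0,0]],
])

```text
clock: 7.3
position: [0.5518, 0.0055, 0.0987]
orientation: [[0.077, 0.997, 0.0], [0.997, -0.077, 0.0], [0.0, 0.0, -1.0]]
wrist_force: [-0.8, 0.4, -3.4]
grip_width: 0.015
gripper_force: 58.8
```

Emit:
servo_tool([
  [240,[0,0,0],[0,0,0]],
  [240,[0,0,0],[0,0,0]],
  [240,[0,0,0],[0,0,0]],
  [240,[0,0,0],[0,0,0]],
  [240,[0,0,0],[0,0,0]],
])

```text
clock: 7.8
position: [0.5518, 0.0038, 0.0983]
orientation: [[0.08, 0.997, -0.0], [0.997, -0.08, -0.0], [-0.0, -0.0, -1.0]]
wrist_force: [1.4, 0.2, -1.6]
grip_width: 0.0149
gripper_force: 58.8
```

```bash
python3 - <<'E'
from h import *
im,P=snap('wrist','w5.png')
to([.5514,.005,.072],85.6);print(r.get_obs()['wrist_force'])
cv2.imwrite('pics/w5b.png',cv2.resize(im[40:180,240:400,::-1],None,fx=4,fy=4,interpolation=cv2.INTER_CUBIC))
print('expect pin px',px(P,[.558,.0902,.098]),'ring',px(P,r.get_obs()['position']+np.array(r.get_obs()['orientation'])@[.0857,0,-.0222]))
E
```

```text
shift [ 1.1 -0.5 26.3] turn [-0.   -0.   -0.16] t 7.85 q [-0.2   0.62  1.73  0.    0.79 -0.12]
[-0.1476  0.5391 -2.0191]
expect pin px [312.155  85.17 ] ring [313.7223  85.5412]
```

View pics/w5b.png

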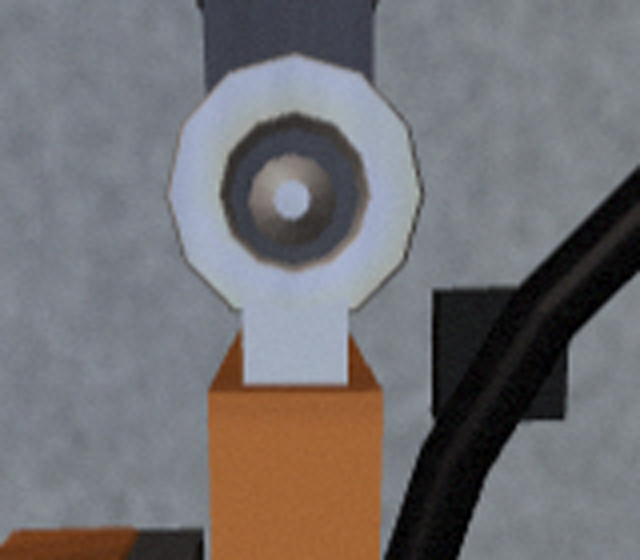

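The pin tip (292,200) sits inside the bore centred at (295,191), under 1 mm off. Lowering.

Emit:
servo_tool([
  [240,[1,0,5],[0,0,0]],
  [240,[1,0,11],[0,0,0]],
  [240,[1,0,17],[0,0,0]],
  [240,[1,0,22],[0,0,0]],
  [240,[1,0,25],[0,0,0]],
])

```text
clock: 8.35
position: [0.5514, 0.0051, 0.0724]
orientation: [[0.079, 0.997, -0.001], [0.997, -0.079, 0.0], [0.0, -0.001, -1.0]]
wrist_force: [0.3, -0.1, -3.0]
grip_width: 0.0152
gripper_force: 58.9
```

Emit:
servo_tool([
  [240,[0,0,0],[0,0,0]],
  [240,[0,0,0],[0,0,0]],
  [240,[0,0,1],[0,0,0]],
  [240,[0,0,1],[0,0,0]],
  [240,[0,0,1],[0,0,0]],
])

```text
clock: 8.85
position: [0.5519, 0.0051, 0.0725]
orientation: [[0.079, 0.997, 0.0], [0.997, -0.079, -0.0], [-0.0, 0.0, -1.0]]
wrist_force: [0.4, -0.2, -1.8]
grip_width: 0.0148
gripper_force: 58.9
```

Emit:
servo_tool([
  [240,[0,0,0.5],[0,0,0]],
  [240,[0,0,1],[0,0,0]],
  [240,[0,0,1],[0,0,0]],
  [240,[0,0,1.5],[0,0,0]],
  [240,[0,0,1.5],[0,0,0]],
])

```text
clock: 9.35
position: [0.5521, 0.0049, 0.0713]
orientation: [[0.079, 0.997, 0.001], [0.997, -0.079, -0.0], [-0.0, 0.001, -1.0]]
wrist_force: [-1.0, -1.4, 4.5]
grip_width: 0.0155
gripper_force: 59.8
```

Emit:
servo_tool([
  [200,[0,0,0],[0,0,0]],
  [140,[0,0,0],[0,0,0]],
  [80,[0,0,0],[0,0,0]],
  [80,[0,0,0],[0,0,0]],
  [80,[0,0,0],[0,0,0]],
])

```text
clock: 9.85
position: [0.5518, 0.0051, 0.0707]
orientation: [[0.079, 0.997, -0.0], [0.997, -0.079, 0.0], [0.0, -0.0, -1.0]]
wrist_force: [-0.8, 0.0, -0.6]
grip_width: 0.0582
gripper_force: 0.0
```

Emit:
servo_tool([
  [80,[0,0,-20],[0,0,0]],
  [80,[0,0,-45],[0,0,0]],
  [80,[0,0,-80],[0,0,0]],
  [80,[0,0,-110],[0,0,0]],
  [80,[0,0,-120],[0,0,0]],
])

```text
clock: 10.35
position: [0.5537, 0.0048, 0.1939]
orientation: [[0.079, 0.997, 0.006], [0.997, -0.079, -0.001], [-0.001, 0.006, -1.0]]
wrist_force: [-0.7, -0.2, 0.6]
grip_width: 0.0589
gripper_force: 0.0
```

```bash
python3 - <<'E'
from h import *
im,P=snap('wrist','w6.png')
print(r.get_obs()['position'])
cv2.imwrite('pics/w6b.png',cv2.resize(im[:,:,::-1],(800,500),interpolation=cv2.INTER_CUBIC))
E
```

```text
[0.5537 0.0048 0.194 ]
```

View pics/w6b.png

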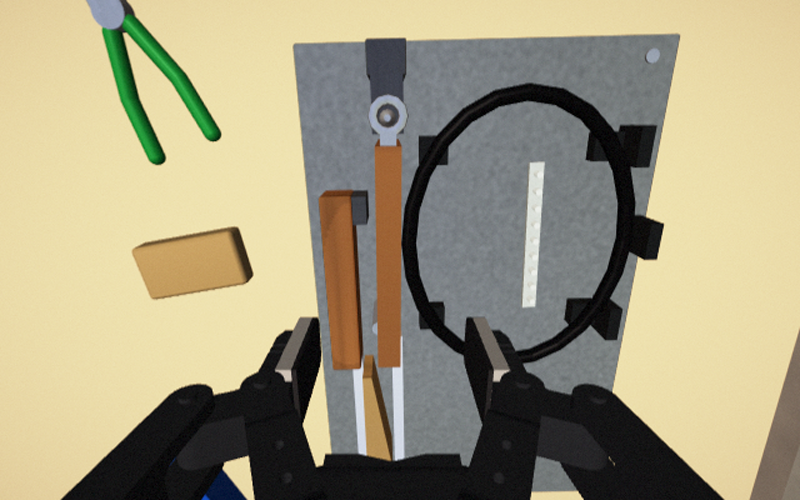

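The gate is hung, with the ring at (388,116) around the pin and clear of the racquet. Next I measure the wedge's rear from the first top image.

```bash
cat >> h.py <<'E'
yw=np.radians(-3.2);X=np.array([np.cos(yw),np.sin(yw)]);Y=np.array([-X[1],X[0]]);O=np.array([.558,.0902])-.085*Y
def J(p): return np.array([X@(np.asarray(p)[:2]-O),Y@(np.asarray(p)[:2]-O)])*1000
def Wd(x,y,z): return [*(O+X*x/1000+Y*y/1000),z/1000]
E
python3 - <<'E'
from h import *
P=imaging.camera_params('top');im=cv2.imread('pics/top0.png');h,s,v=cv2.split(cv2.cvtColor(im,cv2.COLOR_BGR2HSV))
m=((s>70)&(h>12)).astype(np.uint8);m[:,:345]=0;m[:188]=0;m[205:]=0;m[:,410:]=0
n,l,st,_=cv2.connectedComponentsWithStats(m);i=1+np.argmax(st[1:,4]);print(st[i])
x,y,w,hh,_=st[i]
vv=np.flatnonzero(l[:,x+w-3]==i);print('rear',J(onz(P,x+w-.5,vv.mean(),.048)),'rear x',[J(onz(P,x+w-3,q,.048)) for q in(vv[0]-.5,vv[-1]+.5)])
print('tip',J(onz(P,x-.5,vv.mean(),.048)),'keeper end',J(onz(P,*up((405,262),170,110),.044)))
to(Wd(-17.5,-290,150),86.8)
E
```

```text
[353 192  44   8 231]
rear [ -15.8279 -276.2595] rear x [array([  -6.5644, -267.2691]), array([ -26.4169, -268.7721])]
tip [ -27.5473 -131.056 ] keeper end [-45.1325  27.0642]
shift [-289.8  -11.5   44.1] turn [ 0.36  0.04 -1.33] t 10.4 q [-0.19  0.48  1.66  0.    1.   -0.11]
```

Emit:
servo_tool([
  [255,[-45,-2,0],[0,0,0]],
  [255,[-90,-4,0],[0,0,0]],
  [255,[-135,-6,0],[0,0,-1]],
  [255,[-180,-8,0],[0,0,-1]],
  [255,[-225,-10,0],[0,0,-1]],
])

```text
clock: 10.9
position: [0.5228, -0.2195, 0.189]
orientation: [[0.062, 0.998, -0.003], [0.998, -0.062, 0.002], [0.002, -0.003, -1.0]]
wrist_force: [0.0, 0.5, 0.1]
grip_width: -0.0001
gripper_force: 0.0
```

```bash
python3 -c "
from h import *
to(Wd(-17.5,-305,100),86.8)"
```

```text
shift [-78.9   1.1  88.9] turn [-0.15 -0.1  -0.34] t 10.9 q [-0.59  0.5   1.62  0.    1.02 -0.53]
```

Emit:
servo_tool([
  [255,[-40,0,0],[0,0,0]],
  [255,[-75,1,20],[0,0,-0.3]],
  [255,[-79,1,55],[0,0,-0.3]],
  [255,[-79,1,89],[0,0,-0.3]],
  [255,[-79,1,89],[0,0,-0.3]],
])

```text
clock: 11.4
position: [0.516, -0.2948, 0.0957]
orientation: [[0.058, 0.998, -0.01], [0.998, -0.058, 0.009], [0.008, -0.011, -1.0]]
wrist_force: [-1.3, 1.4, -0.9]
grip_width: -0.0
gripper_force: 0.0
```

```bash
python3 - <<'E'
from h import *
im,P=snap('wrist','w7.png');h,s,v=cv2.split(cv2.cvtColor(im[:,:,::-1].copy(),cv2.COLOR_BGR2HSV))
print('tcp jig',J(r.get_obs()['position']))
# project where wedge parts predicted at z .048, and measure tip via wedge mask
m=((s>90)&(h>10)&(h<25)).astype(np.uint8)
c0,c1=px(P,Wd(-32,-200,48))[0],px(P,Wd(-2,-200,48))[0];print(c0,c1)
cc=int(px(P,Wd(-20,-200,48))[0]);print('hsv col',cc)
for vrow in range(20,400,12): print(vrow,J(onz(P,cc,vrow,.048)).round(),h[vrow,cc],s[vrow,cc],v[vrow,cc])
to(Wd(-17.5,-305,28),86.8)
E
```

```text
tcp jig [ -18.6723 -302.4906]
293.97338744344444 346.76616088036764
hsv col 315
20 [ -20. -180.] 17 126 146
32 [ -20. -185.] 18 134 146
44 [ -20. -191.] 17 134 148
56 [ -20. -198.] 18 133 144
68 [ -20. -204.] 19 134 145
80 [ -20. -210.] 18 135 151
92 [ -20. -217.] 18 138 150
104 [ -20. -223.] 18 135 147
116 [ -20. -230.] 17 135 153
128 [ -20. -237.] 18 141 150
140 [ -20. -245.] 18 141 150
152 [ -20. -252.] 17 134 150
164 [ -20. -259.] 18 133 152
176 [ -20. -267.] 18 139 150
188 [ -20. -275.] 18 140 153
200 [ -20. -283.] 103 17 105
212 [ -20. -292.] 85 15 102
224 [ -20. -300.] 85 14 106
236 [ -20. -309.] 20 79 210
248 [ -20. -318.] 20 84 171
260 [ -20. -327.] 18 67 19
272 [ -20. -337.] 150 46 11
284 [ -20. -346.] 36 213 6
296 [ -20. -356.] 23 32 32
308 [ -20. -367.] 24 46 28
320 [ -20. -377.] 10 28 27
332 [ -20. -388.] 20 45 34
344 [ -20. -400.] 21 83 206
356 [ -20. -411.] 21 85 205
368 [ -20. -423.] 18 91 129
380 [ -20. -436.] 150 78 13
392 [ -20. -448.] 30 13 20
shift [-2.9  1.7 70.3] turn [-0.39 -0.3  -0.07] t 11.45 q [-0.71  0.67  1.61  0.    0.87 -0.65]
```

Emit:
servo_tool([
  [255,[-3,2,25],[0,0,0]],
  [255,[-3,2,50],[0,0,0]],
  [255,[-3,2,64],[0,0,0]],
  [255,[-3,2,66],[0,0,0]],
  [255,[-3,2,66],[0,0,0]],
])

```text
clock: 11.95
position: [0.5225, -0.3005, 0.0365]
orientation: [[0.056, 0.998, 0.001], [0.998, -0.056, -0.001], [-0.0, 0.001, -1.0]]
wrist_force: [0.1, -0.9, 0.7]
grip_width: 0.0001
gripper_force: 0.0
```

```bash
python3 -c "
from h import *
o=r.get_obs();print(o['position'],J(o['position']),o['wrist_force'])
to(Wd(-17.5,-290,28),86.8)"
```

```text
[ 0.5225 -0.3005  0.0365] [ -13.6752 -307.0514] [ 0.1317 -0.882   0.6874]
shift [17.1 -3.8  8.5] turn [ 0.04  0.03 -0.01] t 11.95 q [-0.71  0.77  1.62  0.    0.75 -0.65]
```

Emit:
servo_tool([
  [255,[0,-4,3],[0,0,0]],
  [255,[3,-4,6],[0,0,0]],
  [255,[6,-4,8],[0,0,0]],
  [255,[8,-4,8],[0,0,0]],
  [255,[8,-4,8],[0,0,0]],
])

```text
clock: 12.45
position: [0.5185, -0.2918, 0.0279]
orientation: [[0.056, 0.998, -0.0], [0.998, -0.056, 0.0], [0.0, -0.0, -1.0]]
wrist_force: [0.4, -0.5, 0.5]
grip_width: 0.0001
gripper_force: 0.0
```

```bash
python3 -c "
from h import *
o=r.get_obs();print(o['position'],J(o['position']),o['wrist_force'])
to(Wd(-17.5,-149,28),86.8)"
```

```text
[ 0.5185 -0.2918  0.0279] [ -18.1655 -298.5685] [ 0.351  -0.494   0.4618]
shift [149.6   0.6  -0.1] turn [-0.01 -0.01 -0.02] t 12.45 q [-0.7   0.78  1.65  0.    0.72 -0.64]
```

Emit:
servo_tool([
  [255,[12,0,0],[0,0,0]],
  [255,[24,0,0],[0,0,0]],
  [255,[36,0,0],[0,0,0]],
  [255,[48,0,0],[0,0,0]],
  [255,[60,0,0],[0,0,0]],
])

```text
clock: 12.95
position: [0.5219, -0.2309, 0.0279]
orientation: [[0.056, 0.998, -0.0], [0.998, -0.056, 0.0], [0.0, -0.0, -1.0]]
wrist_force: [0.4, -0.1, 0.7]
grip_width: -0.0003
gripper_force: 0.2
```

```bash
python3 -c "
from h import *
to(Wd(-17.5,-149,28),86.8)"
```

```text
shift [88.6  0.6 -0.1] turn [-0.01 -0.01 -0.01] t 12.95 q [-0.61  0.76  1.71  0.    0.68 -0.56]
```

Emit:
servo_tool([
  [255,[10,0,0],[0,0,0]],
  [255,[20,0,0],[0,0,0]],
  [255,[30,0,0],[0,0,0]],
  [255,[40,0,0],[0,0,0]],
  [255,[50,0,0],[0,0,0]],
])

```text
clock: 13.45
position: [0.5248, -0.1818, 0.0278]
orientation: [[0.057, 0.998, 0.0], [0.998, -0.057, -0.0], [-0.0, 0.0, -1.0]]
wrist_force: [-0.5, -1.7, -0.4]
grip_width: 0.0001
gripper_force: 0.6
```

```bash
python3 -c "
from h import *
to(Wd(-17.5,-149,28),86.8)"
```

```text
shift [39.5  0.5 -0.2] turn [ 0.01  0.02 -0.04] t 13.45 q [-0.53  0.75  1.75 -0.    0.65 -0.48]
```

Emit:
servo_tool([
  [255,[5,0,0],[0,0,0]],
  [255,[10,0,0],[0,0,0]],
  [255,[15,0,0],[0,0,0]],
  [255,[20,0,0],[0,0,0]],
  [255,[25,0,0],[0,0,0]],
])

```text
clock: 13.95
position: [0.526, -0.1576, 0.0278]
orientation: [[0.057, 0.998, -0.0], [0.998, -0.057, -0.0], [-0.0, -0.0, -1.0]]
wrist_force: [-1.8, -3.7, -0.8]
grip_width: 0.0001
gripper_force: 1.7
```

Emit:
servo_tool([
  [255,[2,0,0],[0,0,0]],
  [255,[4,0,0],[0,0,0]],
  [255,[6,0,0],[0,0,0]],
  [255,[8,0,0],[0,0,0]],
  [255,[10,0,0],[0,0,0]],
])

```text
clock: 14.45
position: [0.5264, -0.1476, 0.0278]
orientation: [[0.057, 0.998, -0.0], [0.998, -0.057, -0.0], [-0.0, -0.0, -1.0]]
wrist_force: [-2.5, -4.4, 2.4]
grip_width: -0.0
gripper_force: 2.4
```

```bash
python3 -c "
from h import *
to(Wd(-17.5,-149,28),86.8)"
```

```text
shift [ 5.2  0.7 -0.2] turn [-0.03  0.01 -0.04] t 14.45 q [-0.48  0.74  1.77 -0.    0.63 -0.42]
```

Driving force is rising, with about 5 mm left.

Emit:
servo_tool([
  [255,[1,0,0],[0,0,0]],
  [255,[2,0,0],[0,0,0]],
  [255,[3,0,0],[0,0,0]],
  [255,[4,0,0],[0,0,0]],
  [255,[4,0,0],[0,0,0]],
])

```text
clock: 14.95
position: [0.5265, -0.1436, 0.0278]
orientation: [[0.056, 0.998, -0.001], [0.998, -0.056, -0.0], [-0.0, -0.001, -1.0]]
wrist_force: [-3.2, -5.0, 0.1]
grip_width: 0.0003
gripper_force: 2.4
```

Emit:
servo_tool([
  [255,[1,0,0],[0,0,0]],
  [255,[1,0,0],[0,0,0]],
  [255,[2,0,0],[0,0,0]],
  [255,[2,0,0],[0,0,0]],
  [255,[2,0,0],[0,0,0]],
])

```text
clock: 15.45
position: [0.5275, -0.1433, 0.0279]
orientation: [[0.056, 0.998, 0.001], [0.998, -0.056, -0.003], [-0.003, 0.001, -1.0]]
wrist_force: [-3.0, -8.9, 0.1]
grip_width: -0.0001
gripper_force: 4.7
```

Emit:
servo_tool([
  [255,[1,0,0],[0,0,0]],
  [255,[2,0,0],[0,0,0]],
  [255,[3,0,0],[0,0,0]],
  [255,[3,0,0],[0,0,0]],
  [255,[3,0,0],[0,0,0]],
])

```text
clock: 15.95
position: [0.5293, -0.1433, 0.0285]
orientation: [[0.054, 0.999, 0.005], [0.998, -0.054, -0.007], [-0.007, 0.005, -1.0]]
wrist_force: [-4.1, -18.1, -0.4]
grip_width: 0.0002
gripper_force: 8.6
```

The wedge has stalled hard at the predicted home position. Retreating.

Emit:
servo_tool([
  [255,[-15,0,0],[0,0,0]],
  [255,[-40,0,0],[0,0,0]],
  [255,[-70,0,0],[0,0,0]],
  [255,[-80,0,-30],[0,0,0]],
  [255,[-80,0,-75],[0,0,0]],
])

```text
clock: 16.45
position: [0.5213, -0.2187, 0.101]
orientation: [[0.06, 0.998, -0.004], [0.998, -0.06, 0.005], [0.004, -0.004, -1.0]]
wrist_force: [1.1, 0.2, 0.5]
grip_width: 0.0002
gripper_force: 0.0
```

Emit:
servo_tool([
  [255,[10,0,-45],[0,0,0]],
  [255,[40,0,-80],[0,0,0]],
  [255,[40,0,-80],[0,0,0]],
  [255,[40,0,-80],[0,0,0]],
  [255,[40,0,-80],[0,0,0]],
])

```text
clock: 16.95
position: [0.5242, -0.178, 0.1816]
orientation: [[0.057, 0.998, -0.002], [0.998, -0.057, 0.002], [0.001, -0.002, -1.0]]
wrist_force: [-0.9, -0.2, -0.8]
grip_width: 0.0003
gripper_force: 0.0
```

```bash
python3 - <<'E'
from h import *
im,P=snap('wrist','w8.png');h,s,v=cv2.split(cv2.cvtColor(im[:,:,::-1].copy(),cv2.COLOR_BGR2HSV))
print(J(r.get_obs()['position']),r.get_obs()['position'])
# rear end of the wedge at z .048 along jig x -17.5
for y in range(-115,-165,-3):
    u,w=np.round(px(P,Wd(-17.5,y,48))).astype(int); print(y,(u,w),h[w,u],s[w,u],v[w,u])
# ring of the upper knuckle (top z .094)
print('knuckle exp',px(P,Wd(0,85,94)))
m=((s<75)&(v>85)).astype(np.uint8)
g=cv2.cvtColor(im,cv2.COLOR_RGB2GRAY)
u,w=np.round(px(P,Wd(0,85,94))).astype(int);print(g[max(0,w-14):w+16:2,u-16:u+17:2])
# gate rail edges at top z=.100 for some rows
for y in (50,20,-10,-40,-70):
    w=int(round(px(P,Wd(0,y,100))[1]));u0=int(px(P,Wd(0,y,100))[0]);k=np.flatnonzero((s[w,u0-15:u0+16]>120)&(h[w,u0-15:u0+16]<15));print(y,'rail jig x',(J(onz(P,u0-15+k[0]-.5,w,.1))+J(onz(P,u0-15+k[-1]+.5,w,.1)))/2 if len(k) else None,len(k))
E
```

```text
[ -18.8679 -184.8389] [ 0.5241 -0.1782  0.1812]
-115 (np.int64(315), np.int64(112)) 18 132 168
-118 (np.int64(315), np.int64(116)) 18 131 171
-121 (np.int64(315), np.int64(119)) 18 133 169
-124 (np.int64(315), np.int64(123)) 18 134 170
-127 (np.int64(315), np.int64(126)) 18 134 169
-130 (np.int64(315), np.int64(130)) 18 133 169
-133 (np.int64(315), np.int64(133)) 18 135 168
-136 (np.int64(315), np.int64(137)) 18 135 170
-139 (np.int64(315), np.int64(140)) 18 134 171
-142 (np.int64(315), np.int64(144)) 100 19 124
-145 (np.int64(315), np.int64(147)) 90 13 121
-148 (np.int64(315), np.int64(150)) 105 16 124
-151 (np.int64(315), np.int64(154)) 105 21 122
-154 (np.int64(315), np.int64(157)) 100 19 121
-157 (np.int64(315), np.int64(160)) 105 18 116
-160 (np.int64(315), np.int64(164)) 93 19 121
-163 (np.int64(315), np.int64(167)) 105 21 121
knuckle exp [ 349.9515 -288.0378]
[[101  45  66 ...  88  10  11]
 [103  45  67 ...  90   9   4]
 [104  47  70 ...  93   6   0]
 ...
 [206 204 207 ... 119 116 119]
 [205 207 207 ... 119 114 113]
 [206 208 206 ... 116 110 111]]
50 rail jig x None 0
20 rail jig x None 0
-10 rail jig x None 0
-40 rail jig x None 0
-70 rail jig x [  1.4502 -69.898 ] 26
```

```bash
python3 -c "
from h import *
print(hand_in())"
```

```text
the job is handed in; nothing more can be done
None
```

I handed in the job at about 17 s on the robot clock: the gate is hung on both pins and the wedge is driven against the stop. I did not recheck the knuckles or measure the racquet squeeze after the wedge went in, and the hand-in returned no verdict.

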